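Pack the microtome kit tray

ROBOT

A 6-joint arm with a two-finger parallel gripper is mounted at the origin on the work surface. World frame = base frame: x ahead of the robot, y to its left, z up, the work surface at z = 0. Lengths are in m, angles in rad, forces in N, time in s.
With the tool pointing down it reaches from about 0.35 to 1 m from the base axis. Payload 7.1 kg.
Tool frame: the origin (TCP) lies between the finger pads; the fingertips stand 11 mm ahead of it and the grasp point (between the pads) lies 8 mm behind it; z points along the fingers, y is the line along which they close (so a half turn about z gives the same grasp; the last joint's range is limited). The gripper opens to 85 mm and grips with 20 to 120 N. Pads are 22 mm wide; open, the fingers measure 114 mm over their backs; the gripper's body (76 mm by 85 mm) begins 54 mm behind the grasp point. The pads swing forward as they close: fully open they stand 13 mm farther back than shut.
Start: joints at [-1.262, 0.423, 1.63, -0, 1.089, -0.019], TCP at [0.201, -0.592, 0.242] pointing down, gripper open.
Joint ranges: [-3, 3], [-0.9, 2.11], [0.09, 2.58], [-1.31, 4.45], [0.11, 2.69], [-2.54, 2.54]. Speed limits (rad/s): [2.39, 2.39, 3.01, 3.14, 3.14, 3.14].

INTERFACE

Orientations are given as a unit quaternion [w, x, y, z].
In Python, from bench import r, get_image, look_for, silhouettes, spot_point gives the robot as it stands.
- The arm moves only by the tool play_rows, never from a script. Its argument "steps" is a list of rows, each an object with "claw": the opening, from -1 (shut) to 1 (fully open); "delta_pos": the shift along the world's x, y, z in m, a list of three; "dr": the turn, a rotation vector about the world's x, y, z in degrees, a list of three. In form: [{"claw": claw, "delta_pos": [tx, ty, tz], "dr": [rx, ry, rz]}, ...]. A call has 1 to 20 rows; each row is the pose to reach, as a shift and turn from the pose commanded when the call began; what a row does not reach only later rows make up. A row lasts 1/10 s, in which the tool goes at most 50 mm and 8.59 degrees, less where a joint would pass 70% of its speed; a pose out of reach is approached as far as the arm can. A call with a gripper value outside its range is refused whole. The fingers move at their own pace and stop on an object; "newtons" is the grip in N (left out, the last holds). Time passes only in rows, so rows that repeat a pose let the fingers close. It gives the time, the measured TCP pose, the force, the opening and the grip force at its end, in the units of the state.
- r.get_obs(): the state, without advancing time (a new reading comes with each control period).
- get_image(name): name is "scene" or "top" or "wrist"; returns a dict with "image" (384x512x3 uint8, red, green, blue), "mtx" (3x3 intrinsics, pixels), "cam_to_world" (4x4, takes a point from camera to world coordinates). Camera axes: x right, y up, looking along -z (the intrinsics and any distortion apply to the point x, -y, -z); pixel columns grow to the right and rows downward; lengths in m; the calibration is good to about 2 mm. A picture is of the moment at which its call begins. There is no depth.
- r.finish_job(): hands the job in; it is judged then, once.
Trained networks look in a picture, given as the dict that the camera call returned (one of the last four; its "shot" number tells which), for a name from the list of things; names that differ only in an ending like _2 or _b are one class to them, and where a whole thing is asked for, a point or a joint stands for the part that bears it (a point fixed in the world has none). Each returns a list of dicts, best first, with "confidence" (0 to 1); they miss things now and then, are a little off and sometimes report something else, mostly with a low value. They report only what shows in the picture. A call takes as long as a camera call.
- look_for(picture, target): "at" ([column, row] as shares, 0 to 1, of the picture: columns of its width, rows of its height, amid what is visible of it).
- silhouettes(picture, target): "mask" (384x512 bool, what is visible of it) and "at" ([column, row] as shares, 0 to 1, of the picture: columns of its width, rows of its height, amid what is visible of it).
- spot_point(picture, target): "at" ([column, row] as shares, 0 to 1, of the picture: columns of its width, rows of its height: a listed point, or the origin of a listed thing).
The state is a dict: "time": time; "qpos": joint angles; "joint_velocities": joint speeds; "joint_torque": joint torques, N m; "tcp_pos": TCP position; "tool_rot": TCP orientation; "contact_force": force on the tool from outside, world axes, zero at the start; "moment": the same for the moment, N m; "opening": finger opening in m; "grasp_force": force on a finger pad.
Only numpy, scipy, OpenCV 4.12 (cv2) and the standard library are available. Lean on these libraries where they do the work, as an engineer would, in place of code of your own. Each camera call takes 0.05 s, during which the arm holds its last target. There are 200 camera calls.

TASK

Pack the microtome kit tray: clear the stray cassette out of it and lay it flat in the steel dish, and lay the brush, the section lifter and whichever of the two L-shaped clamp plates fits gently in their shaped compartments, each the way round its compartment demands and flat on the tray floor. Leave the other clamp plate and everything else on the bench where it is.

Things in the scene. Friction and masses are not known exactly. Their poses are not given: they have to be found in the camera images.
- tray: Grey plastic kit tray with white ribs, fixed to the bench, 180 x 148 mm (its x by y), origin under its centre at bench level, z up. Floor 4 mm thick; ribs and rims stand 10 mm above it (two built-in blocks near its +y corners up to 13 mm). Three compartments run along x, with about 3 mm play round each part; ribs block a part laid the wrong way round.
- trough (a point): Centre of the tray floor, 4 mm above the bench. An open finger trough 56 mm wide (tray |x| < 28 mm), without ribs or rims, crosses the whole tray along its y through this point. Parts are gripped over it, across their width, with the fingertips down to the tray floor.
- brush_place (a point): Point on the tray floor where the brush's origin belongs: 46 mm to the tray's -y side of its centre. The point's axes are parallel to the tray's. The brush lies with its x along the tray's +x (wide half of the compartment, 26 mm, at +x; narrow half, 16 mm, at -x).
- brush_place_head (a point): Point on the tray floor where the tip of the brush's bristles belongs, 70 mm to +x of brush_place.
- lifter_place (a point): Point on the tray floor where the lifter's origin belongs: on the tray's x axis, 8 mm to -x of its centre. Axes parallel to the tray's. The lifter lies with its x along the tray's -x (blade half of the compartment, 30 mm wide, at -x; handle half, 18 mm wide, at +x).
- lifter_place_head (a point): Point on the tray floor where the tip of the lifter's blade belongs, 75 mm to -x of lifter_place.
- plate_place (a point): Point on the tray floor where the origin of the shorter L plate belongs: 3 mm to -x and 58 mm to +y of the tray's centre. Axes parallel to the tray's. The plate lies turned half round: its x along the tray's -x, its foot towards the tray's -y.
- plate_place_head (a point): Point on the tray floor where the plate's foot end (plate_head) belongs: 27 mm to -x and 31 mm to -y of plate_place.
- brush: Flat section brush, loose, about 35 g, lying flat. Origin under the middle of its 140 mm length; x towards the bristles. Pale square wooden handle 10 mm wide and high, x = -70 to 20 mm; ferrule 20 mm wide, 10 high, x = 20 to 40; rigid dark bristles 19 wide, 7 high, x = 40 to 70. Underside level. Grip the handle at x = 0: that point comes over the trough's middle.
- brush_head (a point): Tip of the bristles, on the brush's underside, 70 mm along its x.
- lifter: Section lifter (spatula), loose, about 55 g, lying flat. Origin under the middle of its 150 mm length; x towards the blade, z up. Black handle 12 mm wide and high, x = -75 to 15 mm; flat steel blade 24 mm wide, 3 mm thick, x = 15 to 75 mm. Underside level. Grip the handle at x = -8 mm: that point comes over the trough's middle.
- lifter_head (a point): Tip of the blade, on the underside, 75 mm along the lifter's x.
- plate: The shorter of two L-shaped flat steel clamp plates, the one that fits; loose, 8 mm thick, about 80 g. Origin under the centre of its arm, 76 mm long (x = -38 to 38) and 18 mm wide; square foot at the +x end, x = 16 to 38, y = 9 to 31 mm. z up. Grip across the arm's 18 mm at x = -3 mm, clear of the foot: that point comes over the trough's middle.
- plate_head (a point): Middle of the outer edge of the plate's foot, on the underside, at x = 27, y = 31 mm.
- long_plate: The other L-shaped clamp plate, 98 mm long, otherwise alike (foot x = 27 to 49 mm): too long for the compartment. Leave it. The two plates swap places between starts.
- cassette: White plastic specimen cassette, loose, 28 x 40 x 8 mm (its x, y, z), about 15 g; origin under its centre, z up. It starts lying flat on the tray floor in the trough, anywhere along it. Grip it across its 40 mm length (along its y) so that the fingers stay in the trough.
- dish: Open steel dish fixed to the bench, 75 x 105 x 20 mm outside (its x, y, z), walls and floor 4 mm thick (inside 67 x 97 mm); origin under its centre at bench level, z up.
- beaker: Bystander: clear beaker, 44 mm across, 50 mm high, origin under its centre.
- jar: Bystander: amber glass jar, 42 mm across, 55 mm high, origin under its centre.
- slide_box: Bystander: cardboard slide box 30 x 80 x 30 mm, origin under its centre.
- reagent: Bystander: tall white reagent bottle, 64 mm across, 140 mm high, origin under its centre.
- forceps: Bystander: steel forceps 110 mm long along x, 14 mm wide, 4 mm thick, origin under the centre.
- cassette_stack: Bystander: stack of four cassettes 28 x 40 x 34 mm, origin under its centre.
- specimen_jar: Bystander: clear specimen jar, 52 mm across, 58 mm high, origin under its centre.

How it is judged:
At the end, for the whole second after the job is handed in: Brush, lifter and shorter plate each within 6 mm of their place and with their head end within 8 mm of its place, underside within 2 mm of the tray floor, flat within 0.04 rad; the cassette inside the dish, flat within 0.1 rad on its floor; all released and at rest (horizontal distance between brush and brush_place below 0.006 m and horizontal distance between brush_head and brush_place_head below 0.008 m and z of brush in the frame of brush_place below 0.002 m and angle between each of brush, lifter, plate's own z axis and vertical below 0.04 rad and linear speed of each of brush, lifter, plate, cassette below 0.02 m/s and horizontal distance between lifter and lifter_place below 0.006 m and horizontal distance between lifter_head and lifter_place_head below 0.008 m and z of lifter in the frame of lifter_place below 0.002 m and horizontal distance between plate and plate_place below 0.006 m and horizontal distance between plate_head and plate_place_head below 0.008 m and z of plate in the frame of plate_place below 0.002 m and x of cassette in the frame of dish between -0.032 and 0.032 m and y of cassette in the frame of dish between -0.046 and 0.046 m and z of cassette in the frame of dish below 0.014 m and angle between the z axis of cassette and the z axis of dish, either way round below 0.1 rad); the robot touches nothing.
It fails at once if the longer L plate is moved more than 25 mm (distance of long_plate from where it was at the start of the episode above 0.025 m).
It fails at once if any other bystander (beaker, jars, slide box, bottle, forceps, cassette stack) is moved more than 25 mm (distance of any of beaker, jar, slide_box, reagent, forceps, cassette_stack, specimen_jar from where it was at the start of the episode above 0.025 m).
It fails at once if the brush, lifter or clamp plate is dropped or pressed into the tray with more than 60 N (contact force between any of brush, lifter, plate and tray above 60 N).
It also fails if it takes over 72 s, if anything falls off the work surface, if the arm or the gripper's body presses on something with over 40 N, if the wrist force passes 120 N, or if a joint passes its speed limit or range.

## Working session

There is one attempt and no reset: what is moved stays moved. The work goes in short steps, Python scripts to look and compute and a tool call to move; the robot and the scene stay as the last step left them, time stands still between calls to the robot, and variables do not carry over. Pictures are saved under pics/ and viewed, at most 10 in all, crops included, and the job is handed in when it is done.

Besides the shell and the picture viewer there is one more tool, called after "Request:" by a JSON object that holds its "fn" and its "kwargs". play_rows: Moves the arm, as the interface text tells. Its arguments: {"type":"object","properties":{"steps":{"type":"array","items":{"type":"object","properties":{"claw":{"type":"number"},"delta_pos":{"type":"array","items":{"type":"number"}},"dr":{"type":"array","items":{"type":"number"}}}}},"newtons":{"type":"number"}},"required":["steps"]}

```bash
mkdir -p pics; ls
cat > h.py <<'E'
import numpy as np, cv2
from bench import r, get_image, look_for, silhouettes, spot_point
def ray(p,px):
    K=np.array(p["mtx"]);T=np.array(p["cam_to_world"])
    d=np.linalg.inv(K)@np.array([px[0],px[1],1.]);d=np.array([d[0],-d[1],-d[2]])
    return T[:3,3],T[:3,:3]@d
def w(p,px,z):
    o,d=ray(p,px);return o+d*(z-o[2])/d[2]
def proj(p,X):
    K=np.array(p["mtx"]);T=np.array(p["cam_to_world"])
    c=np.linalg.inv(T)@np.append(X,1);q=K@np.array([c[0],-c[1],-c[2]]);return q[:2]/q[2]
def px(at): return np.array(at)*[512,384]
def save(p,n,crop=None,s=1):
    im=p["image"][:,:,::-1]
    if crop: im=im[crop[1]:crop[3],crop[0]:crop[2]]
    cv2.imwrite("pics/"+n,cv2.resize(im,None,fx=s,fy=s,interpolation=cv2.INTER_CUBIC))
E
python3 - <<'E'
from h import *
np.set_printoptions(precision=4,suppress=True)
t=get_image("top");save(t,"top.png",s=1.5);s=get_image("scene");save(s,"scene.png",s=1.5)
for p in (t,s): print(p["mtx"],p["cam_to_world"],p.keys())
Z=dict(tray=0,trough=.004,brush=0,brush_head=0,lifter=0,lifter_head=0,plate=0,plate_head=0,long_plate=0,cassette=.004,dish=0,brush_place=.004,brush_place_head=.004,lifter_place=.004,lifter_place_head=.004,plate_place=.004,plate_place_head=.004)
for n,z in Z.items():
    for nm,p in (("top",t),("scene",s)):
        for q in spot_point(p,n)[:2]:
            print(n,nm,round(q["confidence"],2),px(q["at"]).round(1),w(p,px(q["at"]),z)[:2].round(4))
for n in "beaker jar slide_box reagent forceps cassette_stack specimen_jar".split():
    q=spot_point(t,n)[:1]
    for q in q: print(n,round(q["confidence"],2),w(t,px(q["at"]),0)[:2].round(3))
print(r.get_obs())
E
```

```text
pics
[[399.2702   0.     251.9813]
 [  0.     399.2702 189.5101]
 [  0.       0.       1.    ]] [[-0.0279  0.9979 -0.0576  0.4784]
 [-0.9995 -0.0269  0.018   0.0166]
 [ 0.0164  0.0581  0.9982  1.1227]
 [ 0.      0.      0.      1.    ]] dict_keys(['image', 'mtx', 'cam_to_world', 'shot'])
[[374.1374   0.     258.071 ]
 [  0.     374.1374 191.5313]
 [  0.       0.       1.    ]] [[ 0.4635 -0.6949  0.5498  1.1542]
 [ 0.8861  0.3594 -0.2928 -0.3293]
 [ 0.0059  0.6229  0.7823  0.9146]
 [ 0.      0.      0.      1.    ]] dict_keys(['image', 'mtx', 'cam_to_world', 'shot'])
tray top 0.56 [248.  166.4] [0.6089 0.0057]
tray scene 0.94 [268.4 213.9] [0.6012 0.0009]
trough top 0.77 [249.  171.9] [0.5928 0.0034]
trough scene 0.98 [269.8 206.4] [0.5814 0.0165]
brush top 0.74 [358.8 171.2] [ 0.5871 -0.3082]
brush_head scene 0.58 [178.3 275.2] [ 0.6655 -0.306 ]
brush_head scene 0.52 [167.1 187.8] [ 0.3669 -0.234 ]
lifter top 0.62 [139.5 179.2] [0.5807 0.3112]
lifter top 0.54 [161.5 255.2] [0.3671 0.2529]
lifter scene 0.52 [348.6 174.8] [0.585  0.3063]
lifter_head top 0.68 [160.4 167.4] [0.6125 0.252
[... 1800 characters left out ...]
 0.7 [0.635 0.158]
jar 0.75 [ 0.587 -0.165]
slide_box 0.83 [ 0.739 -0.214]
reagent 0.62 [0.754 0.178]
forceps 0.65 [ 0.786 -0.104]
cassette_stack 0.57 [0.57  0.464]
specimen_jar 0.82 [ 0.526 -0.489]
{'time': 2.15, 'qpos': array([-1.262 ,  0.4231,  1.6299,  0.    ,  1.0886, -0.019 ]), 'joint_velocities': array([ 0.0038, -0.0015,  0.0021,  0.0015, -0.0013,  0.0021]), 'joint_torque': array([  0.0005, -55.733 , -28.2139,  -0.    ,   0.0007,   0.    ]), 'tcp_pos': array([ 0.2013, -0.5917,  0.2423]), 'tool_rot': array([0.    , 0.9866, 0.1632, 0.    ]), 'contact_force': array([ 0.6182, -0.0568, -0.2383]), 'moment': array([0.0439, 0.0227, 0.0291]), 'grasp_force': 0.0, 'opening': 0.08537119761841623}
```

View pictures.

View pics/top.png

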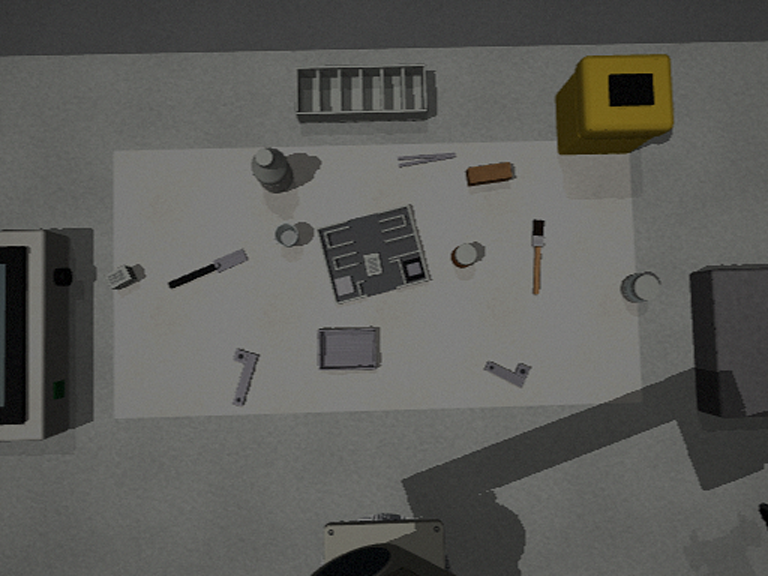

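View pics/scene.png

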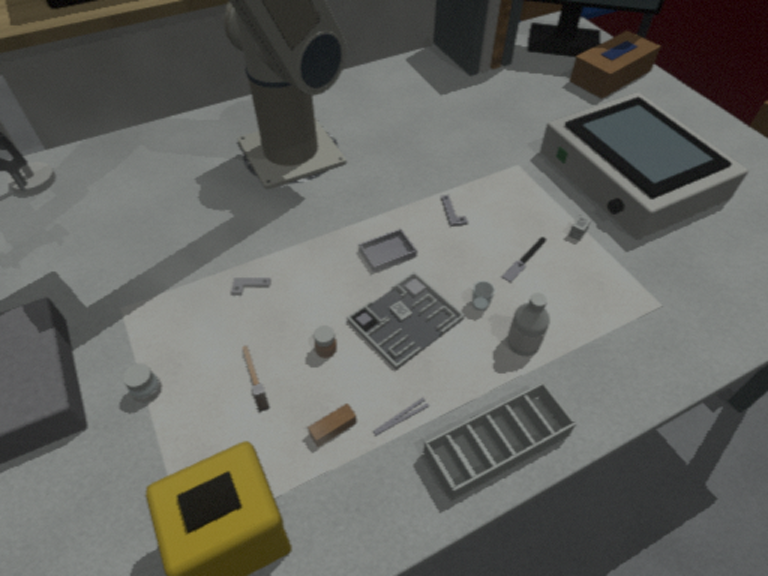

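The top view shows the tray near (375,255) in the enlarged picture, with its +y block side towards the robot, so its yaw is about 107°. The cassette lies in the trough at (373,264), and the dish is at (349,348). The short plate is on the right at (510,373), the long plate on the left at (245,377), the brush at (538,257) and the lifter at (208,268). The scene view agrees. I'll move over the tray for a close look.

Request:
{"fn": "play_rows", "kwargs": {"steps": [{"claw":1,"delta_pos":[0.32,0.59,0.12],"dr":[0,0,88]},{"claw":1,"delta_pos":[0.32,0.59,0.12],"dr":[0,0,88]},{"claw":1,"delta_pos":[0.32,0.59,0.12],"dr":[0,0,88]},{"claw":1,"delta_pos":[0.32,0.59,0.12],"dr":[0,0,88]},{"claw":1,"delta_pos":[0.32,0.59,0.12],"dr":[0,0,88]},{"claw":1,"delta_pos":[0.32,0.59,0.12],"dr":[0,0,88]},{"claw":1,"delta_pos":[0.32,0.59,0.12],"dr":[0,0,88]},{"claw":1,"delta_pos":[0.32,0.59,0.12],"dr":[0,0,88]},{"claw":1,"delta_pos":[0.32,0.59,0.12],"dr":[0,0,88]},{"claw":1,"delta_pos":[0.32,0.59,0.12],"dr":[0,0,88]},{"claw":1,"delta_pos":[0.32,0.59,0.12],"dr":[0,0,88]},{"claw":1,"delta_pos":[0.32,0.59,0.12],"dr":[0,0,88]},{"claw":1,"delta_pos":[0.32,0.59,0.12],"dr":[0,0,88]},{"claw":1,"delta_pos":[0.32,0.59,0.12],"dr":[0,0,88]},{"claw":1,"delta_pos":[0.32,0.59,0.12],"dr":[0,0,88]},{"claw":1,"delta_pos":[0.32,0.59,0.12],"dr":[0,0,88]},{"claw":1,"delta_pos":[0.32,0.59,0.12],"dr":[0,0,88]}]}}

```text
time: 3.85
tcp_pos: [0.5206, -0.0023, 0.362]
tool_rot: [-0.0, 0.597, 0.803, -0.0]
contact_force: [0.0, -0.3, -0.3]
opening: 0.0853
grasp_force: 0.0
```

Run:
```python
from h import *
import pickle
np.set_printoptions(precision=4,suppress=True)
p=get_image("wrist");save(p,"w1.png",s=1.5);pickle.dump(p,open("w1.pkl","wb"))
print(p["mtx"],np.array(p["cam_to_world"]))
for n,z in dict(trough=.004,tray=0,cassette=.004,brush_place=.004,brush_place_head=.004,lifter_place=.004,lifter_place_head=.004,plate_place=.004,plate_place_head=.004,dish=0).items():
    for q in spot_point(p,n)[:2]: print(n,round(q["confidence"],2),px(q["at"]).round(1),w(p,px(q["at"]),z)[:2].round(4))
for n,z in dict(tray=.010,cassette=.012,dish=.02).items():
    for q in silhouettes(p,n)[:1]:
        c,_=cv2.findContours(q["mask"].astype(np.uint8),cv2.RETR_EXTERNAL,cv2.CHAIN_APPROX_NONE)
        c=max(c,key=cv2.contourArea)[:,0]
        W=np.array([w(p,x+.0,z)[:2] for x in c.astype(float)])
        (cx,cy),(a,b),an=cv2.minAreaRect((W*1000).astype(np.float32))
        print(n,round(q["confidence"],2),cx,cy,a,b,an,c.min(0),c.max(0))
```

```text
[[320.7574   0.     258.7962]
 [  0.     320.7574 185.407 ]
 [  0.       0.       1.    ]] [[ 0.9577 -0.2739 -0.0885  0.4981]
 [ 0.2878  0.91    0.2983  0.0739]
 [-0.0011 -0.3112  0.9503  0.4919]
 [ 0.      0.      0.      1.    ]]
tray 0.81 [310.5 144.7] [0.6015 0.0061]
cassette 0.87 [297.5 141. ] [0.5798 0.0063]
brush_place 0.71 [342.3 150.1] [0.6506 0.0129]
brush_place_head 0.9 [346.7 101.4] [0.6301 0.0828]
lifter_place 0.68 [305.4 146.8] [0.5943 0.0013]
lifter_place 0.42 [306.8 194.6] [ 0.6223 -0.0719]
lifter_place_head 0.58 [306.6 197.9] [ 0.6239 -0.0774]
plate_place 0.72 [269.8 148.6] [ 0.5427 -0.0172]
plate_place_head 0.79 [293.8 161.4] [ 0.5846 -0.0257]
plate_place_head 0.24 [187.3 366.4] [ 0.5168 -0.478 ]
dish 0.77 [209.6  72.9] [0.4264 0.0631]
dish 0.56 [369.9  47. ] [0.6351 0.1619]
cassette 0.62 579.8966674804688 7.1016645431518555 40.47014236450195 27.800168991088867 7.352344036102295 [286 132] [312 152]
dish 0.9 426.15155029296875 57.978397369384766 109.02729034423828 77.51577758789062 89.0050048828125 [173  29] [243 119]
```

View pics/w1.png

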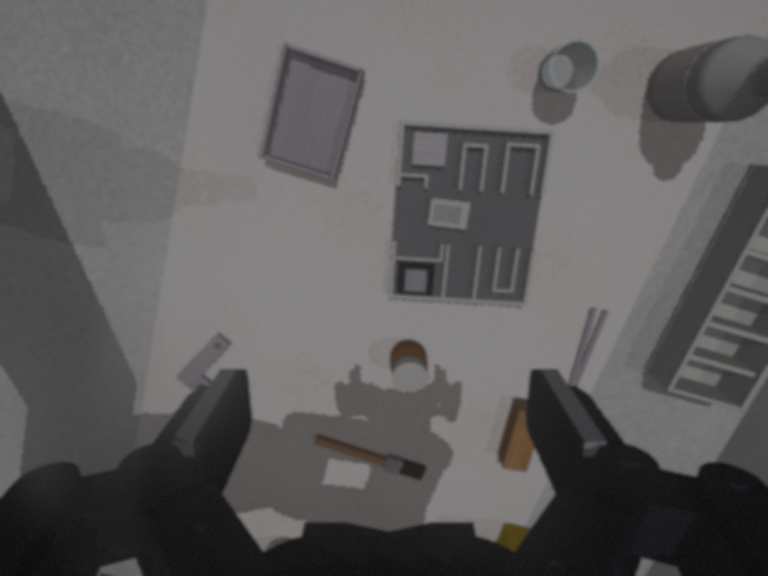

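The wrist view shows the dish (310,115), tray (470,215) with ribs, and cassette (449,213) in the trough. The plate is at (205,360) and the brush at (370,457). I'll fit the tray pose next.

```bash
cat > tray.py <<'E'
from h import *
import pickle
from scipy.optimize import least_squares
def R(a): return np.array([[np.cos(a),-np.sin(a)],[np.sin(a),np.cos(a)]])
M=dict(tray=(0,0),trough=(0,0),brush_place=(0,-46),brush_place_head=(70,-46),lifter_place=(-8,0),lifter_place_head=(-83,0),plate_place=(-3,58),plate_place_head=(-30,27))
def T(P,m): return P[:2]+R(P[2])@(np.array(m)/1000)
E
python3 - <<'E'
from tray import *
obs=[("trough",.5928,.0034),("tray",.6015,.0061),("tray",.6089,.0057),("tray",.6012,.0009),("brush_place",.6506,.0129),("brush_place_head",.6301,.0828),("lifter_place",.5943,.0013),("lifter_place_head",.6239,-.0774),("plate_place",.5427,-.0172),("plate_place_head",.5846,-.0257),("plate_place",.5424,-.0169),("brush_place",.6486,.023),("brush_place_head",.6289,.0863),("brush_place",.6395,.0241),("brush_place_head",.6361,.0835),("plate_place_head",.5834,-.0231),("lifter_place",.6043,.0014)]
f=least_squares(lambda P:np.concatenate([(T(P,M[n])-[x,y])*1000 for n,x,y in obs]),[.6,.005,1.86],loss="soft_l1",f_scale=3)
P=f.x;print(P,np.degrees(P[2]))
p=pickle.load(open("w1.pkl","rb"))
g=cv2.cvtColor(p["image"],cv2.COLOR_RGB2GRAY).astype(np.float32)
S=5;x0,y0,x1,y1=250,70,380,215
# tray outline: bench/tray boundary by silhouette of z=0 footprint and z=.014 top -> dark vs bench contrast
def val(pts):
    q=np.array([proj(p,X) for X in pts]);return cv2.remap(g,q[:,0].astype(np.float32)[None],q[:,1].astype(np.float32)[None],cv2.INTER_LINEAR)[0]
# floor edges at the open trough ends and rib tops edges; score: white rim line brighter than both sides
im=cv2.resize(p["image"][y0:y1,x0:x1,::-1],None,fx=S,fy=S,interpolation=cv2.INTER_CUBIC);im=cv2.convertScaleAbs(im,alpha=1.4)
def draw(P,segs,col):
    for a,b,z in segs:
        u,v=[((proj(p,np.append(T(P,m),z))-[x0,y0]+.5)*S).astype(int) for m in (a,b)]
        cv2.line(im,tuple(map(int,u)),tuple(map(int,v)),col,1)
C=[(-90,-74),(90,-74),(90,74),(-90,74)]
top=[(C[i],C[(i+1)%4],.014) for i in range(4)];bot=[(C[i],C[(i+1)%4],.0) for i in range(4)]
draw(P,bot,(0,255,255));draw(P,top,(0,0,255));draw(P,[((-28,-74),(-28,74),.004),((28,-74),(28,74),.004)],(0,255,0))
cv2.imwrite("pics/w1c.png",im[:600,:800]);print(im.shape)
E
```

```text
[0.60182151 0.00565178 1.82183302] 104.38334298918629
(725, 650, 3)
```

View pics/w1c.png

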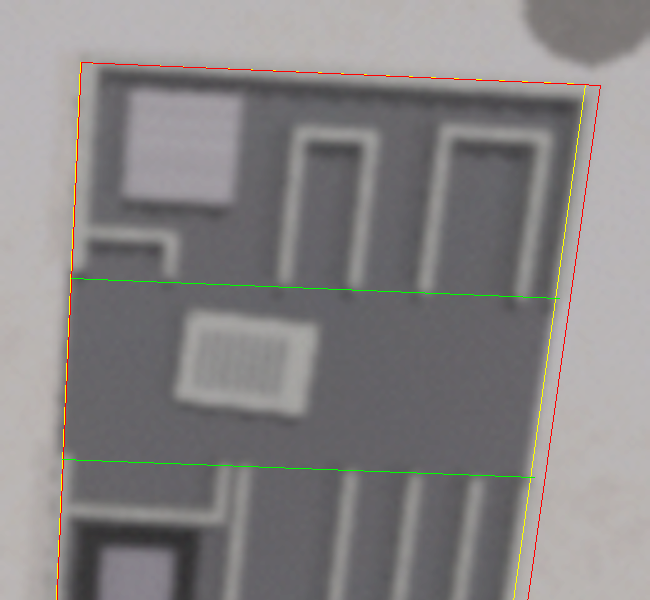

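```bash
cat >> tray.py <<'E'
from scipy.ndimage import map_coordinates
from scipy.optimize import minimize
def ribs(t):
    h=t/2;S=[]
    for s,ws,wl,yb,e in ((1,9,13,0,0),(-1,15,8,0,0)):
        xe={1:(70,73),-1:(86,73)}[s]
        for c,wd,end in ((0,ws,xe[0]),(-46,wl,xe[1])):
            for sg in(1,-1): S.append(((s*30,c+sg*(wd+h)),(s*(end-4),c+sg*(wd+h)),(0,1)))
            S.append(((s*(end+h),c-wd),(s*(end+h),c+wd),(1,0)))
    return S
def score(p,P,t=3,z=.014):
    g=cv2.cvtColor(p["image"],cv2.COLOR_RGB2GRAY).astype(float);tot=0
    K=np.array(p["mtx"]);Tm=np.linalg.inv(np.array(p["cam_to_world"]))
    for a,b,n in ribs(t):
        L=np.linspace(0,1,25)[:,None];m=np.array(a)*(1-L)+np.array(b)*L
        v=[]
        for o,zz in((0,z),(4.5,.004),(-4.5,.004)):
            X=P[:2]+(R(P[2])@((m+o*np.array(n))/1000).T).T
            X=np.c_[X,np.full(25,zz),np.ones(25)]@Tm.T
            u=K[0,0]*X[:,0]/-X[:,2]+K[0,2];q=K[1,1]*-X[:,1]/-X[:,2]+K[1,2]
            v.append(map_coordinates(g,[q,u],order=1,mode="nearest").mean())
        tot+=v[0]-.5*(v[1]+v[2])
    return tot
def fit(ps,P0):
    best=None
    for da in np.radians(np.arange(-3,3.1,1)):
        x0=np.array([P0[0],P0[1],P0[2]+da])*[1000,1000,200]
        f=minimize(lambda x:-sum(score(p,x/[1000,1000,200]) for p in ps),x0,method="Nelder-Mead",options=dict(initial_simplex=np.vstack([x0]+[x0+d for d in np.eye(3)*3])))
        if best is None or f.fun<best.fun: best=f
    return best.x/[1000,1000,200],best.fun
E
python3 - <<'E'
from tray import *
p=pickle.load(open("w1.pkl","rb"))
P,f=fit([p],[.6018,.0057,1.8218]);print(P,np.degrees(P[2]),f)
print(score(p,[.6018,.0057,1.8218]))
for d in (-3,0,3): print(d,score(p,P+[.001*d,0,0]),score(p,P+[0,.001*d,0]),score(p,P+[0,0,d*.01]))
for n in M: print(n,T(P,M[n]).round(4))
E
```

```text
[0.60053899 0.00731227 1.80064089] 103.16912320321983 -306.249343701017
227.84436534876278
-3 88.55617088069717 172.3356386250697 217.09938936455177
0 306.249343701017 306.249343701017 306.249343701017
3 132.63373887574684 192.37629322913372 224.1078087690642
tray [0.6005 0.0073]
trough [0.6005 0.0073]
brush_place [0.6453 0.0178]
brush_place_head [0.6294 0.086 ]
lifter_place [ 6.024e-01 -5.000e-04]
lifter_place_head [ 0.6194 -0.0735]
plate_place [ 0.5447 -0.0088]
plate_place_head [ 0.5811 -0.0281]
```

Request:
{"fn": "play_rows", "kwargs": {"newtons": 20, "steps": [{"claw":0.45,"delta_pos":[0.059,0.009,-0.25],"dr":[0,0,-9.3]},{"claw":0.45,"delta_pos":[0.059,0.009,-0.25],"dr":[0,0,-9.3]},{"claw":0.45,"delta_pos":[0.059,0.009,-0.25],"dr":[0,0,-9.3]},{"claw":0.45,"delta_pos":[0.059,0.009,-0.25],"dr":[0,0,-9.3]},{"claw":0.45,"delta_pos":[0.059,0.009,-0.25],"dr":[0,0,-9.3]},{"claw":0.45,"delta_pos":[0.059,0.009,-0.25],"dr":[0,0,-9.3]},{"claw":0.45,"delta_pos":[0.059,0.009,-0.29],"dr":[0,0,-9.3]},{"claw":0.45,"delta_pos":[0.059,0.009,-0.32],"dr":[0,0,-9.3]},{"claw":0.45,"delta_pos":[0.059,0.009,-0.338],"dr":[0,0,-9.3]},{"claw":0.45,"delta_pos":[0.059,0.009,-0.3465],"dr":[0,0,-9.3]},{"claw":0.45,"delta_pos":[0.059,0.009,-0.3465],"dr":[0,0,-9.3]}]}}

```text
time: 5.65
tcp_pos: [0.5804, 0.0073, 0.0164]
tool_rot: [-0.0, 0.659, 0.752, -0.0]
contact_force: [0.1, -0.7, -0.3]
opening: 0.0619
grasp_force: 0.0
```

Request:
{"fn": "play_rows", "kwargs": {"newtons": 20, "steps": [{"claw":-0.2,"delta_pos":[0,0,0],"dr":[0,0,0]},{"claw":-0.2,"delta_pos":[0,0,0],"dr":[0,0,0]},{"claw":-0.2,"delta_pos":[0,0,0],"dr":[0,0,0]},{"claw":-0.2,"delta_pos":[0,0,0],"dr":[0,0,0]},{"claw":-0.2,"delta_pos":[0,0,0],"dr":[0,0,0]}]}}

```text
time: 6.15
tcp_pos: [0.5815, 0.0073, 0.0178]
tool_rot: [0.001, 0.659, 0.752, 0.001]
contact_force: [-0.8, 0.6, 7.6]
opening: 0.0391
grasp_force: 20.0
```

Request:
{"fn": "play_rows", "kwargs": {"newtons": 25, "steps": [{"claw":-0.2,"delta_pos":[0,0,0.04],"dr":[0,0,0]},{"claw":-0.2,"delta_pos":[-0.04,0.012,0.08],"dr":[0,0,-8]},{"claw":-0.2,"delta_pos":[-0.08,0.025,0.08],"dr":[0,0,-16]},{"claw":-0.2,"delta_pos":[-0.12,0.04,0.08],"dr":[0,0,-24]},{"claw":-0.2,"delta_pos":[-0.1555,0.05,0.08],"dr":[0,0,-32]},{"claw":-0.2,"delta_pos":[-0.1555,0.05,0.08],"dr":[0,0,-40]},{"claw":-0.2,"delta_pos":[-0.1555,0.05,0.08],"dr":[0,0,-48]},{"claw":-0.2,"delta_pos":[-0.1555,0.05,0.08],"dr":[0,0,-56]},{"claw":-0.2,"delta_pos":[-0.1555,0.05,0.08],"dr":[0,0,-64]},{"claw":-0.2,"delta_pos":[-0.1555,0.05,0.06],"dr":[0,0,-72]},{"claw":-0.2,"delta_pos":[-0.1555,0.05,0.04],"dr":[0,0,-80]},{"claw":-0.2,"delta_pos":[-0.1555,0.05,0.02],"dr":[0,0,-80]},{"claw":-0.2,"delta_pos":[-0.1555,0.05,0.008],"dr":[0,0,-80]},{"claw":-0.2,"delta_pos":[-0.1555,0.05,0.003],"dr":[0,0,-80]},{"claw":-0.2,"delta_pos":[-0.1555,0.05,0.003],"dr":[0,0,-80]}]}}

```text
time: 7.65
tcp_pos: [0.4247, 0.0573, 0.0188]
tool_rot: [-0.0, 0.988, 0.152, -0.0]
contact_force: [-0.1, -0.5, -0.2]
opening: 0.0391
grasp_force: 25.3
```

Request:
{"fn": "play_rows", "kwargs": {"steps": [{"claw":0.2,"delta_pos":[0,0,0],"dr":[0,0,0]},{"claw":0.2,"delta_pos":[0,0,0],"dr":[0,0,0]},{"claw":0.2,"delta_pos":[0,0,0.01],"dr":[0,0,0]},{"claw":0.2,"delta_pos":[0,0,0.05],"dr":[0,0,0]},{"claw":0.2,"delta_pos":[0,0,0.1],"dr":[0,0,0]},{"claw":0,"delta_pos":[-0.047,-0.285,0.18],"dr":[0,0,51.5]},{"claw":0,"delta_pos":[-0.047,-0.285,0.18],"dr":[0,0,51.5]},{"claw":0,"delta_pos":[-0.047,-0.285,0.18],"dr":[0,0,51.5]},{"claw":0,"delta_pos":[-0.047,-0.285,0.18],"dr":[0,0,51.5]},{"claw":0,"delta_pos":[-0.047,-0.285,0.18],"dr":[0,0,51.5]},{"claw":0,"delta_pos":[-0.047,-0.285,0.18],"dr":[0,0,51.5]},{"claw":0,"delta_pos":[-0.047,-0.285,0.18],"dr":[0,0,51.5]},{"claw":0,"delta_pos":[-0.047,-0.285,0.18],"dr":[0,0,51.5]},{"claw":0,"delta_pos":[-0.047,-0.285,0.18],"dr":[0,0,51.5]}]}}

```text
time: 9.05
tcp_pos: [0.3776, -0.2292, 0.2002]
tool_rot: [0.001, 0.825, 0.565, 0.0]
contact_force: [-0.2, 0.7, -0.4]
opening: 0.0427
grasp_force: 0.0
```

```bash
cat >> tray.py <<'E'
def rect(p,n,z,k=0):
    for q in silhouettes(p,n)[:3]:
        c,_=cv2.findContours(q["mask"].astype(np.uint8),cv2.RETR_EXTERNAL,cv2.CHAIN_APPROX_NONE)
        c=max(c,key=cv2.contourArea)[:,0]
        W=np.array([w(p,x,z)[:2] for x in c.astype(float)])
        (cx,cy),(a,b),an=cv2.minAreaRect((W*1000).astype(np.float32))
        print("rect",n,round(q["confidence"],2),np.round([cx,cy,a,b,an],1),c.min(0),c.max(0))
def pts(p,names,z=0):
    for n in names:
        for q in spot_point(p,n)[:2]: print(n,round(q["confidence"],2),px(q["at"]).round(1),w(p,px(q["at"]),z)[:2].round(4))
E
python3 - <<'E'
from tray import *
p=get_image("wrist");pickle.dump(p,open("w2.pkl","wb"));save(p,"w2.png",s=1.5)
pts(p,["plate","plate_head","long_plate"]);rect(p,"plate",.008);rect(p,"long_plate",.008);rect(p,"brush",.005)
print(r.get_obs()["tcp_pos"])
E
```

```text
plate 0.73 [250.7 164.8] [ 0.3684 -0.2315]
plate_head 0.74 [279.1 195.5] [ 0.3846 -0.2749]
rect plate 0.72 [ 379.7 -237.6   77.4   40.4   62.7] [241 130] [279 203]
rect long_plate 0.6 [ 543.4 -503.5   33.3  119.2   27.7] [425 289] [491 349]
rect brush 0.59 [ 570.9 -301.2   22.8  111.3   84.7] [403 134] [511 177]
[ 0.37777153 -0.22679653  0.19863978]
```

View pics/w2.png

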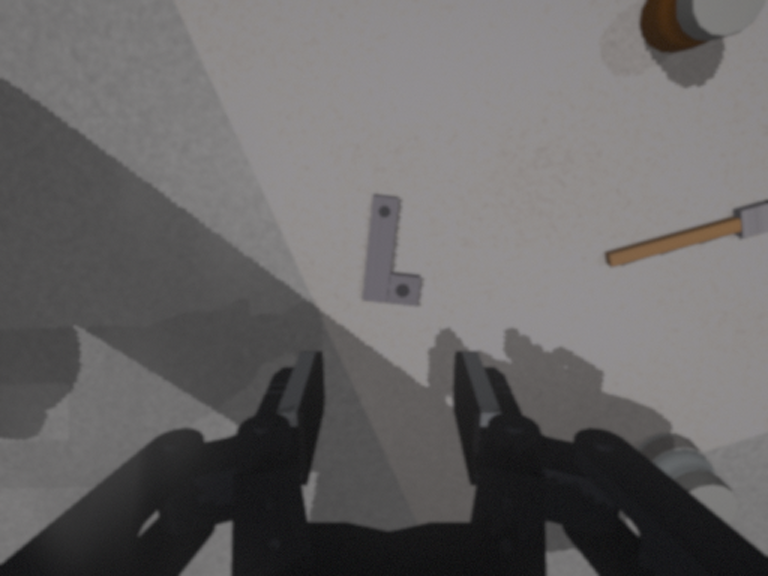

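The view shows the short plate at (392,250) with its foot at (403,290). Its measured 77 x 40 mm bounding box confirms it is the shorter one, at yaw -117°.

Request:
{"fn": "play_rows", "kwargs": {"newtons": 40, "steps": [{"claw":0,"delta_pos":[-0.0067,-0.0015,-0.05],"dr":[0,0,-6.3]},{"claw":0,"delta_pos":[-0.0067,-0.0015,-0.1],"dr":[0,0,-6.3]},{"claw":0,"delta_pos":[-0.0067,-0.0015,-0.145],"dr":[0,0,-6.3]},{"claw":0,"delta_pos":[-0.0067,-0.0015,-0.17],"dr":[0,0,-6.3]},{"claw":0,"delta_pos":[-0.0067,-0.0015,-0.18],"dr":[0,0,-6.3]},{"claw":0,"delta_pos":[-0.0067,-0.0015,-0.182],"dr":[0,0,-6.3]},{"claw":-0.7,"delta_pos":[-0.0067,-0.0015,-0.182],"dr":[0,0,-6.3]},{"claw":-0.7,"delta_pos":[-0.0067,-0.0015,-0.182],"dr":[0,0,-6.3]},{"claw":-0.7,"delta_pos":[-0.0067,-0.0015,-0.182],"dr":[0,0,-6.3]},{"claw":-0.7,"delta_pos":[-0.0067,-0.0015,-0.182],"dr":[0,0,-6.3]}]}}

```text
time: 10.4
tcp_pos: [0.372, -0.2297, 0.0181]
tool_rot: [0.001, 0.854, 0.52, 0.001]
contact_force: [1.0, 1.6, 8.6]
opening: 0.0148
grasp_force: 40.4
```

Request:
{"fn": "play_rows", "kwargs": {"steps": [{"claw":-0.7,"delta_pos":[0,0,0.01],"dr":[0,0,0]},{"claw":-0.7,"delta_pos":[0,0,0.04],"dr":[0,0,0]},{"claw":-0.7,"delta_pos":[0,0,0.0835],"dr":[0,0,0]},{"claw":-0.7,"delta_pos":[0,0,0.0835],"dr":[0,0,0]}]}}

```text
time: 10.8
tcp_pos: [0.3735, -0.2309, 0.1051]
tool_rot: [0.004, 0.854, 0.52, 0.002]
contact_force: [0.8, -1.1, -1.8]
opening: 0.0146
grasp_force: 39.2
```

Run:
```python
from tray import *
p=get_image("wrist");pickle.dump(p,open("w3.pkl","wb"));save(p,"w3.png",(150,100,400,300),s=3)
o=r.get_obs();print(o["tcp_pos"],o["opening"],o["grasp_force"])
z=o["tcp_pos"][2]-.018
pts(p,["plate","plate_head"],z);rect(p,"plate",z+.008)
p=get_image("scene");rect(p,"plate",z+.008)
```

```text
[ 0.37267604 -0.23032564  0.10321714] 0.014346209038325038 39.17478561401367
plate 0.88 [257.3 249.3] [ 0.3712 -0.2349]
rect plate 0.93 [ 372.9 -233.5   77.2   18.2   62.7] [240 180] [277 317]
rect plate 0.7 [ 375.5 -260.8   25.5   38.8   62. ] [149 168] [158 178]
```

View pics/w3.png

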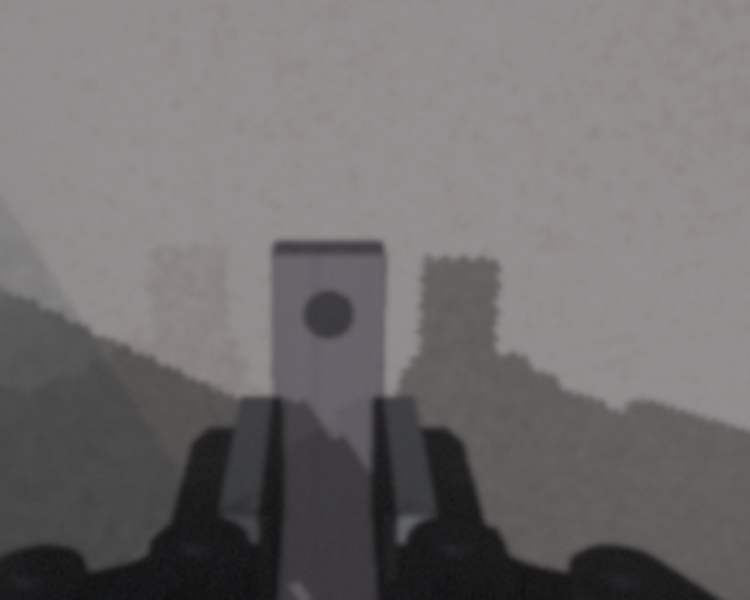

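Request:
{"fn": "play_rows", "kwargs": {"steps": [{"claw":-0.7,"delta_pos":[0.03,0.038,0],"dr":[0,0,6.7]},{"claw":-0.7,"delta_pos":[0.058,0.075,0],"dr":[0,0,13.4]},{"claw":-0.7,"delta_pos":[0.087,0.112,0],"dr":[0,0,20]},{"claw":-0.7,"delta_pos":[0.116,0.15,0],"dr":[0,0,27]},{"claw":-0.7,"delta_pos":[0.145,0.187,0],"dr":[0,0,34]},{"claw":-0.7,"delta_pos":[0.1732,0.2236,0],"dr":[0,0,40.5]},{"claw":-0.7,"delta_pos":[0.1732,0.2236,-0.03],"dr":[0,0,40.5]},{"claw":-0.7,"delta_pos":[0.1732,0.2236,-0.04],"dr":[0,0,40.5]},{"claw":-0.7,"delta_pos":[0.1732,0.2236,-0.04],"dr":[0,0,40.5]}]}}

```text
time: 12.0
tcp_pos: [0.5413, -0.0057, 0.0576]
tool_rot: [-0.003, 0.621, 0.783, -0.002]
contact_force: [-0.4, -0.6, -1.3]
opening: 0.0146
grasp_force: 39.2
```

Run:
```python
from tray import *
np.set_printoptions(precision=4,suppress=True)
p=get_image("wrist");pickle.dump(p,open("w4.pkl","wb"))
o=r.get_obs();print(o["tcp_pos"],o["tool_rot"],o["opening"])
z=o["tcp_pos"][2]-.018
pts(p,["plate","plate_head"],z);rect(p,"plate",z+.008)
P0=np.array([.6005,.0073,1.8006]);print(score(p,P0));P,f=fit([p],P0);print(P,np.degrees(P[2]),f)
# overlay of goal plate outline at its final height and at the present height
S=3;im=cv2.resize(p["image"][:,:,::-1],None,fx=1.5,fy=1.5,interpolation=cv2.INTER_CUBIC);im=cv2.convertScaleAbs(im,alpha=1.4)
L=np.array([(-38,-9),(38,-9),(38,31),(16,31),(16,9),(-38,9)])
def poly(Pt,zz,c):
    q=np.array([proj(p,np.append(T(Pt,np.array([-3,58])-l),zz)) for l in L]);cv2.polylines(im,[((q+.5)*1.5).astype(np.int32)],True,c,1)
poly(P0,z+.008,(0,0,255));poly(P0,.012,(0,255,0))
for a,b,n in ribs(3):
    q=[tuple(int(v) for v in (proj(p,np.append(T(P0,m),.014))+.5)*1.5) for m in(a,b)];cv2.line(im,q[0],q[1],(0,255,255),1)
cv2.imwrite("pics/w4.png",im)
```

```text
[ 0.5422 -0.0061  0.0588] [-0.0019  0.6217  0.7833 -0.0014] 0.014572539362187551
plate 0.7 [256.  249.6] [ 0.5409 -0.0092]
rect plate 0.95 [541.9  -6.7  18.2  76.5  13.5] [239 179] [278 318]
321.143579217718
[0.5994 0.0071 1.7942] 102.8012067145607 -386.14120261348995
```

View pics/w4.png

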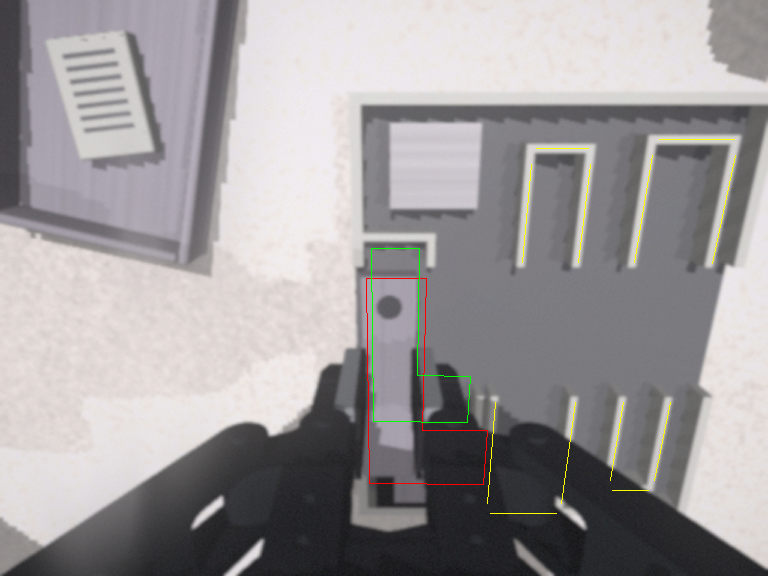

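The view shows the cassette flat in the dish at (105,95). The plate is held above its compartment and aligned lengthwise, but about 2 mm towards -x of the goal outline, which matches the measured TCP lag.

Request:
{"fn": "play_rows", "kwargs": {"steps": [{"claw":-0.7,"delta_pos":[0.0005,0.0003,-0.01],"dr":[0,0,-0.3]},{"claw":-0.7,"delta_pos":[0.0005,0.0003,-0.02],"dr":[0,0,-0.3]},{"claw":-0.7,"delta_pos":[0.0005,0.0003,-0.02],"dr":[0,0,-0.3]},{"claw":-0.7,"delta_pos":[0.0005,0.0003,-0.02],"dr":[0,0,-0.3]}]}}

```text
time: 12.6
tcp_pos: [0.5444, -0.0054, 0.0399]
tool_rot: [-0.0, 0.623, 0.782, -0.0]
contact_force: [-0.1, -0.3, -1.2]
opening: 0.0145
grasp_force: 39.2
```

Request:
{"fn": "play_rows", "kwargs": {"steps": [{"claw":-0.7,"delta_pos":[0,0,-0.007],"dr":[0,0,0]},{"claw":-0.7,"delta_pos":[0,0,-0.012],"dr":[0,0,0]},{"claw":-0.7,"delta_pos":[0,0,-0.015],"dr":[0,0,0]},{"claw":-0.7,"delta_pos":[0,0,-0.017],"dr":[0,0,0]},{"claw":-0.7,"delta_pos":[0,0,-0.0185],"dr":[0,0,0]},{"claw":-0.7,"delta_pos":[0,0,-0.0185],"dr":[0,0,0]}]}}

```text
time: 13.2
tcp_pos: [0.5446, -0.0052, 0.0222]
tool_rot: [-0.0, 0.623, 0.782, -0.0]
contact_force: [-1.0, 0.7, 4.6]
opening: 0.0149
grasp_force: 41.5
```

Request:
{"fn": "play_rows", "kwargs": {"newtons": 30, "steps": [{"claw":-0.2,"delta_pos":[0,0,0],"dr":[0,0,0]},{"claw":-0.2,"delta_pos":[0,0,0.001],"dr":[0,0,0]},{"claw":-0.2,"delta_pos":[0,0,0.01],"dr":[0,0,0]},{"claw":-0.2,"delta_pos":[0,0,0.05],"dr":[0,0,0]},{"claw":-0.2,"delta_pos":[0,0,0.1],"dr":[0,0,0]},{"claw":-0.2,"delta_pos":[0.01,-0.03,0.14],"dr":[0,0,-8.5]},{"claw":-0.2,"delta_pos":[0.0425,-0.3024,0.1785],"dr":[0,0,-103]},{"claw":-0.2,"delta_pos":[0.0425,-0.3024,0.1785],"dr":[0,0,-103]},{"claw":-0.2,"delta_pos":[0.0425,-0.3024,0.1785],"dr":[0,0,-103]},{"claw":-0.2,"delta_pos":[0.0425,-0.3024,0.1785],"dr":[0,0,-103]},{"claw":-0.2,"delta_pos":[0.0425,-0.3024,0.1785],"dr":[0,0,-103]},{"claw":-0.2,"delta_pos":[0.0425,-0.3024,0.1785],"dr":[0,0,-103]},{"claw":-0.2,"delta_pos":[0.0425,-0.3024,0.1785],"dr":[0,0,-103]},{"claw":-0.2,"delta_pos":[0.0425,-0.3024,0.1785],"dr":[0,0,-103]},{"claw":-0.2,"delta_pos":[0.0425,-0.3024,0.1785],"dr":[0,0,-103]},{"claw":-0.2,"delta_pos":[0.0425,-0.3024,0.1785],"dr":[0,0,-103]},{"claw":-0.2,"delta_pos":[0.0425,-0.3024,0.1785],"dr":[0,0,-103]},{"claw":-0.2,"delta_pos":[0.0425,-0.3024,0.1785],"dr":[0,0,-103]},{"claw":-0.2,"delta_pos":[0.0425,-0.3024,0.1785],"dr":[0,0,-103]},{"claw":-0.2,"delta_pos":[0.0425,-0.3024,0.1785],"dr":[0,0,-103]}]}}

```text
time: 15.2
tcp_pos: [0.5872, -0.3077, 0.2006]
tool_rot: [0.0, 1.0, 0.0, 0.0]
contact_force: [0.2, -0.4, 0.1]
opening: 0.0343
grasp_force: 0.0
```

Run:
```python
from tray import *
np.set_printoptions(precision=4,suppress=True)
p=get_image("wrist");pickle.dump(p,open("w5.pkl","wb"));save(p,"w5.png",s=1.5)
o=r.get_obs();print(o["tcp_pos"],o["tool_rot"],o["opening"])
pts(p,["brush","brush_head"]);rect(p,"brush",.008)
s=silhouettes(p,"brush")[0]["mask"]
ys,xs=np.where(s);W=np.array([w(p,q,.008)[:2] for q in np.c_[xs,ys].astype(float)])
c=W.mean(0);U=np.linalg.svd(W-c,full_matrices=False)[2][0];print(c,U,np.degrees(np.arctan2(U[1],U[0])))
t=(W-c)@U;n=(W-c)@[-U[1],U[0]]
for a in np.arange(-.08,.08,.01):
    k=(t>a)&(t<a+.01)
    if k.any(): print(round(a,3),n[k].min().round(4),n[k].max().round(4),n[k].mean().round(4))
print(t.min(),t.max())
```

```text
[ 0.5872 -0.3077  0.2005] [0.     1.     0.0001 0.    ] 0.034214697828806956
brush 0.66 [254.5 160.8] [ 0.5866 -0.3034]
brush_head 0.88 [258.8  89.5] [ 0.6589 -0.3079]
rect brush 0.75 [ 587.8 -303.5   20.   139.6   85.8] [246  91] [269 223]
[ 0.6037 -0.3045] [-0.9968  0.0798] 175.4221860312505
-0.06 -0.0094 0.0093 0.0001
-0.05 -0.0091 0.0094 0.0
-0.04 -0.0093 0.0094 -0.0
-0.03 -0.0094 0.01 0.0002
-0.02 -0.01 0.0099 -0.0001
-0.01 -0.0093 0.0093 -0.0001
-0.0 -0.005 0.005 0.0001
0.01 -0.0048 0.005 -0.0001
0.02 -0.005 0.0047 -0.0002
0.03 -0.0049 0.0048 0.0
0.04 -0.0047 0.0049 -0.0
0.05 -0.0049 0.0049 -0.0001
0.06 -0.0049 0.0049 0.0003
0.07 -0.0048 0.0046 -0.0002
-0.05397479926964106 0.08573590880692135
```

View pics/w5.png

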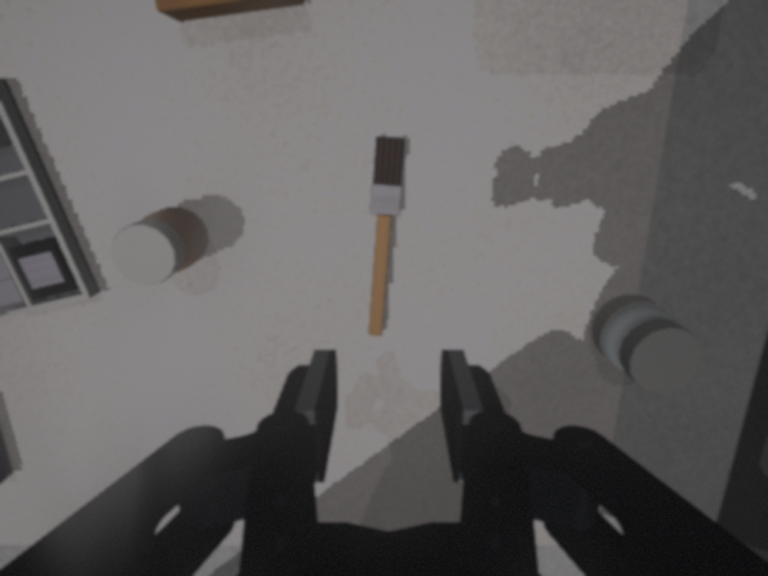

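The view shows the brush at (388,240), bristles up, yaw -4.6°, origin at (0.588, -0.303). The bystanders are untouched.

Request:
{"fn": "play_rows", "kwargs": {"newtons": 30, "steps": [{"claw":-0.2,"delta_pos":[0.0009,0.0048,-0.05],"dr":[0,0,-4.5]},{"claw":-0.2,"delta_pos":[0.0009,0.0048,-0.1],"dr":[0,0,-4.5]},{"claw":-0.2,"delta_pos":[0.0009,0.0048,-0.145],"dr":[0,0,-4.5]},{"claw":-0.2,"delta_pos":[0.0009,0.0048,-0.17],"dr":[0,0,-4.5]},{"claw":-0.2,"delta_pos":[0.0009,0.0048,-0.18],"dr":[0,0,-4.5]},{"claw":-0.2,"delta_pos":[0.0009,0.0048,-0.181],"dr":[0,0,-4.5]},{"claw":-0.2,"delta_pos":[0.0009,0.0048,-0.181],"dr":[0,0,-4.5]},{"claw":-0.9,"delta_pos":[0.0009,0.0048,-0.181],"dr":[0,0,-4.5]},{"claw":-0.9,"delta_pos":[0.0009,0.0048,-0.181],"dr":[0,0,-4.5]},{"claw":-0.9,"delta_pos":[0.0009,0.0048,-0.181],"dr":[0,0,-4.5]},{"claw":-0.9,"delta_pos":[0.0009,0.0048,-0.181],"dr":[0,0,-4.5]}]}}

```text
time: 16.55
tcp_pos: [0.5893, -0.3035, 0.0212]
tool_rot: [0.001, 0.999, -0.04, 0.001]
contact_force: [-1.1, -0.6, 6.7]
opening: 0.0043
grasp_force: 3.7
```

Request:
{"fn": "play_rows", "kwargs": {"newtons": 40, "steps": [{"claw":-1,"delta_pos":[0,0,0.001],"dr":[0,0,0]},{"claw":-1,"delta_pos":[0,0,0.001],"dr":[0,0,0]},{"claw":-1,"delta_pos":[0,0,0.001],"dr":[0,0,0]}]}}

```text
time: 16.85
tcp_pos: [0.5885, -0.303, 0.0211]
tool_rot: [0.0, 0.999, -0.04, 0.0]
contact_force: [0.1, 0.1, 5.8]
opening: -0.0
grasp_force: 3.2
```

Request:
{"fn": "play_rows", "kwargs": {"steps": [{"claw":-1,"delta_pos":[0,0,0.05],"dr":[0,0,0]},{"claw":-1,"delta_pos":[0,0,0.09],"dr":[0,0,0]},{"claw":-1,"delta_pos":[0,0,0.09],"dr":[0,0,0]}]}}

```text
time: 17.15
tcp_pos: [0.5915, -0.3047, 0.1161]
tool_rot: [0.002, 0.999, -0.04, 0.004]
contact_force: [0.6, -1.0, 1.2]
opening: 0.0
grasp_force: 0.0
```

Run:
```python
from tray import *
np.set_printoptions(precision=4,suppress=True)
p=get_image("wrist");pickle.dump(p,open("w6.pkl","wb"));save(p,"w6.png",s=1.5)
o=r.get_obs();print(o["tcp_pos"],o["tool_rot"],o["opening"],o["grasp_force"])
pts(p,["brush","brush_head"]);rect(p,"brush",.008)
```

```text
[ 0.59   -0.3039  0.1135] [ 0.0013  0.9992 -0.0403  0.0027] -5.297184978931051e-05 0.0
brush 0.96 [256.5 188.3] [ 0.5898 -0.3033]
brush_head 0.96 [256.7 102.6] [ 0.6568 -0.3091]
rect brush 0.9 [ 606.2 -303.7   19.4  102.9   82.6] [243 103] [270 232]
rect brush 0.36 [562.5 -97.5  16.9  42.4  71.7] [  0 217] [ 21 262]
```

View pics/w6.png

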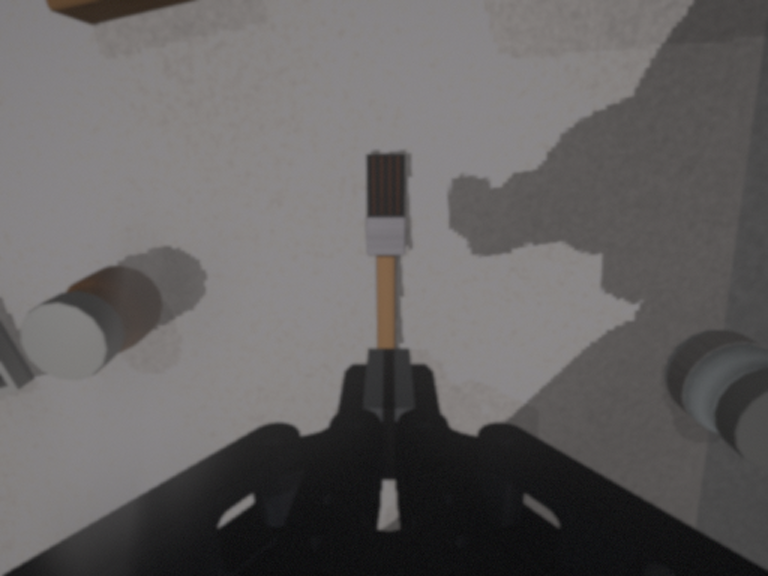

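The fingers are shut above the brush, which hasn't moved. They had slid over the top edge of the handle, so the grip must be lower, at TCP z of about 12 mm. I'll grip again.

Request:
{"fn": "play_rows", "kwargs": {"newtons": 30, "steps": [{"claw":-0.2,"delta_pos":[0,0,0],"dr":[0,0,0]},{"claw":-0.2,"delta_pos":[0,0,0],"dr":[0,0,0]},{"claw":-0.2,"delta_pos":[0,0,-0.04],"dr":[0,0,0]},{"claw":-0.2,"delta_pos":[0,0,-0.07],"dr":[0,0,0]},{"claw":-0.2,"delta_pos":[0,0,-0.09],"dr":[0,0,0]},{"claw":-0.2,"delta_pos":[0,0,-0.0975],"dr":[0,0,0]},{"claw":-0.2,"delta_pos":[0,0,-0.0975],"dr":[0,0,0]},{"claw":-0.2,"delta_pos":[0,0,-0.0975],"dr":[0,0,0]}]}}

```text
time: 18.15
tcp_pos: [0.5883, -0.303, 0.0129]
tool_rot: [0.0, 0.999, -0.04, 0.0]
contact_force: [0.6, -0.2, 0.5]
opening: 0.0344
grasp_force: 0.0
```

Request:
{"fn": "play_rows", "kwargs": {"newtons": 30, "steps": [{"claw":-1,"delta_pos":[0,0,0],"dr":[0,0,0]},{"claw":-1,"delta_pos":[0,0,0],"dr":[0,0,0]},{"claw":-1,"delta_pos":[0,0,0],"dr":[0,0,0]},{"claw":-1,"delta_pos":[0,0,0],"dr":[0,0,0]}]}}

```text
time: 18.55
tcp_pos: [0.5886, -0.3031, 0.0134]
tool_rot: [0.0, 0.999, -0.04, 0.0]
contact_force: [-0.0, -0.2, 3.6]
opening: 0.0089
grasp_force: 31.7
```

Request:
{"fn": "play_rows", "kwargs": {"steps": [{"claw":-1,"delta_pos":[0,0,0.05],"dr":[0,0,0]},{"claw":-1,"delta_pos":[0,0,0.1],"dr":[0,0,0]},{"claw":-1,"delta_pos":[0.005,0.025,0.11],"dr":[0,0,8.5]},{"claw":-1,"delta_pos":[0.01,0.05,0.11],"dr":[0,0,17]},{"claw":-1,"delta_pos":[0.014,0.075,0.11],"dr":[0,0,25.5]},{"claw":-1,"delta_pos":[0.018,0.1,0.11],"dr":[0,0,34]},{"claw":-1,"delta_pos":[0.022,0.125,0.11],"dr":[0,0,42.5]},{"claw":-1,"delta_pos":[0.027,0.15,0.11],"dr":[0,0,51]},{"claw":-1,"delta_pos":[0.031,0.175,0.11],"dr":[0,0,59.5]},{"claw":-1,"delta_pos":[0.036,0.2,0.11],"dr":[0,0,68]},{"claw":-1,"delta_pos":[0.04,0.23,0.11],"dr":[0,0,76.5]},{"claw":-1,"delta_pos":[0.045,0.26,0.11],"dr":[0,0,85]},{"claw":-1,"delta_pos":[0.05,0.29,0.11],"dr":[0,0,93.5]},{"claw":-1,"delta_pos":[0.0569,0.3208,0.1],"dr":[0,0,102]},{"claw":-1,"delta_pos":[0.0569,0.3208,0.07],"dr":[0,0,107.6]},{"claw":-1,"delta_pos":[0.0569,0.3208,0.04],"dr":[0,0,107.6]},{"claw":-1,"delta_pos":[0.0569,0.3208,0.04],"dr":[0,0,107.6]},{"claw":-1,"delta_pos":[0.0569,0.3208,0.04],"dr":[0,0,107.6]}]}}

```text
time: 20.35
tcp_pos: [0.6447, 0.0178, 0.0527]
tool_rot: [-0.001, 0.623, 0.782, -0.0]
contact_force: [0.3, 0.7, -0.2]
opening: 0.0088
grasp_force: 31.2
```

Run:
```python
from tray import *
np.set_printoptions(precision=4,suppress=True)
p=get_image("wrist");pickle.dump(p,open("w7.pkl","wb"))
o=r.get_obs();print(o["tcp_pos"],o["tool_rot"],o["opening"])
z=o["tcp_pos"][2]-.0131
P0=np.array([.600,.0072,1.7977]);P,f=fit([p],P0);print(score(p,P0),P,np.degrees(P[2]),f)
pts(p,["brush","brush_head"],z);pts(p,["plate","plate_head"],.004);rect(p,"plate",.012)
im=cv2.resize(p["image"][:,:,::-1],None,fx=1.5,fy=1.5,interpolation=cv2.INTER_CUBIC);im=cv2.convertScaleAbs(im,alpha=1.4)
def poly(L,zz,c):
    q=np.array([proj(p,np.append(T(P0,l),zz)) for l in L]);cv2.polylines(im,[((q+.5)*1.5).astype(np.int32)],True,c,1)
B=np.array([(-70,-5),(20,-5),(20,-10),(40,-10),(70,-9.5),(70,9.5),(40,10),(20,10),(20,5),(-70,5)])+[0,-46]
L=np.array([(-38,-9),(38,-9),(38,31),(16,31),(16,9),(-38,9)])
poly(B,z+.010,(0,0,255));poly(B,.013,(0,255,0));poly(np.array([-3,58])-L,.012,(255,0,255))
for a,b,n in ribs(3): poly([a,b],.014,(0,255,255))
cv2.imwrite("pics/w7.png",im)
```

```text
[0.6456 0.0177 0.0537] [0.0003 0.6228 0.7823 0.0002] 0.00899305555005708
362.9638835719037 [0.6004 0.0074 1.8009] 103.18477823809057 -368.92371422476486
brush 0.73 [260.4 250.1] [0.6459 0.0172]
brush_head 0.93 [258.  107.7] [0.6293 0.0844]
plate 0.86 [ 92.1 225.4] [ 0.5466 -0.0096]
plate_head 0.86 [146.1 266.4] [ 0.5822 -0.0308]
rect plate 0.69 [558.2  -4.9  41.7  76.3  12.2] [ 60 165] [145 284]
```

View pics/w7.png

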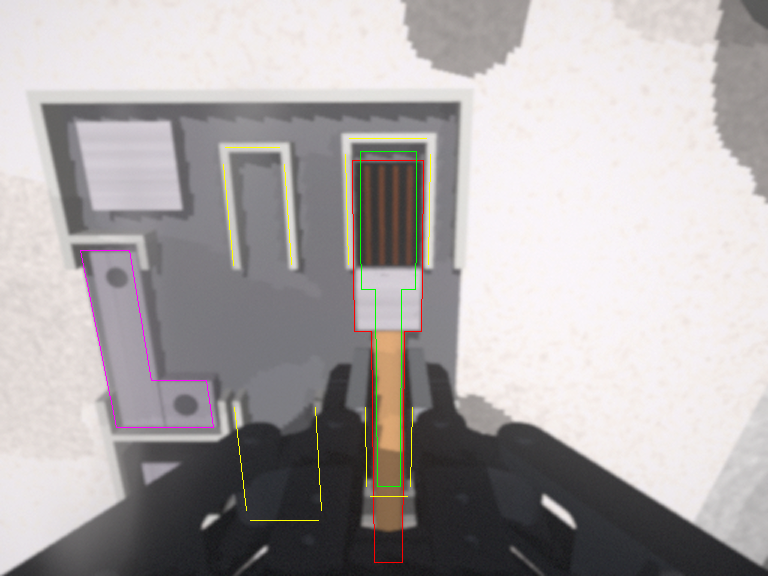

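The plate lies on its goal outline, and the brush is aligned over its compartment within about 1 mm. I'll lower it.

Request:
{"fn": "play_rows", "kwargs": {"steps": [{"claw":-1,"delta_pos":[0,0,-0.015],"dr":[0,0,0.1]},{"claw":-1,"delta_pos":[0,0,-0.025],"dr":[0,0,0.1]},{"claw":-1,"delta_pos":[0,0,-0.031],"dr":[0,0,0.1]},{"claw":-1,"delta_pos":[0,0,-0.034],"dr":[0,0,0.1]},{"claw":-1,"delta_pos":[0,0,-0.036],"dr":[0,0,0.1]},{"claw":-1,"delta_pos":[0,0,-0.036],"dr":[0,0,0.1]}]}}

```text
time: 21.25
tcp_pos: [0.6443, 0.0179, 0.0174]
tool_rot: [-0.001, 0.622, 0.783, -0.001]
contact_force: [-5.2, -1.0, 9.6]
opening: 0.0091
grasp_force: 32.4
```

Request:
{"fn": "play_rows", "kwargs": {"steps": [{"claw":-0.45,"delta_pos":[0,0,0],"dr":[0,0,0]},{"claw":-0.45,"delta_pos":[0,0,0.001],"dr":[0,0,0]},{"claw":-0.45,"delta_pos":[0,0,0.01],"dr":[0,0,0]},{"claw":-0.35,"delta_pos":[0,0,0.05],"dr":[0,0,0]},{"claw":-0.35,"delta_pos":[0,0,0.1],"dr":[0,0,0]},{"claw":-0.3,"delta_pos":[-0.062,0.291,0.1835],"dr":[0,0,11]},{"claw":-0.3,"delta_pos":[-0.062,0.291,0.1835],"dr":[0,0,11]},{"claw":-0.3,"delta_pos":[-0.062,0.291,0.1835],"dr":[0,0,11]},{"claw":-0.3,"delta_pos":[-0.062,0.291,0.1835],"dr":[0,0,11]},{"claw":-0.3,"delta_pos":[-0.062,0.291,0.1835],"dr":[0,0,11]},{"claw":-0.3,"delta_pos":[-0.062,0.291,0.1835],"dr":[0,0,11]},{"claw":-0.3,"delta_pos":[-0.062,0.291,0.1835],"dr":[0,0,11]},{"claw":-0.3,"delta_pos":[-0.062,0.291,0.1835],"dr":[0,0,11]},{"claw":-0.3,"delta_pos":[-0.062,0.291,0.1835],"dr":[0,0,11]},{"claw":-0.3,"delta_pos":[-0.062,0.291,0.1835],"dr":[0,0,11]}]}}

```text
time: 22.75
tcp_pos: [0.5831, 0.3071, 0.1997]
tool_rot: [-0.0, 0.545, 0.839, -0.001]
contact_force: [-0.3, 0.1, -0.2]
opening: 0.0297
grasp_force: 0.0
```

Run:
```python
from tray import *
np.set_printoptions(precision=4,suppress=True)
p=get_image("wrist");pickle.dump(p,open("w8.pkl","wb"))
o=r.get_obs();print(o["tcp_pos"],o["tool_rot"],o["opening"])
pts(p,["lifter","lifter_head"]);rect(p,"lifter",.006)
s=silhouettes(p,"lifter")[0]["mask"]
ys,xs=np.where(s);Q=np.c_[xs,ys].astype(float)
for z in(.003,.012):
    W=np.array([w(p,q,z)[:2] for q in Q])
    c=W.mean(0);U=np.linalg.svd(W-c,full_matrices=False)[2][0];U*=np.sign(U[0]);print(z,c,U,np.degrees(np.arctan2(U[1],U[0])))
    t=(W-c)@U;n=(W-c)@[-U[1],U[0]];print(t.min(),t.max())
    for a in np.arange(-.09,.09,.02):
        k=(t>a)&(t<a+.02)
        if k.any(): print(round(a,3),n[k].min().round(4),n[k].max().round(4),n[k].mean().round(4))
```

```text
[0.5832 0.3071 0.1997] [-0.0003  0.5449  0.8385 -0.0006] 0.029794432071519546
lifter 0.79 [258.6 150. ] [0.5787 0.3165]
lifter_head 0.68 [254.7 217.3] [0.6057 0.2449]
rect lifter 0.74 [576.8 314.3  24.5 146.8  24.5] [245  77] [268 218]
0.003 [0.5818 0.3081] [ 0.3625 -0.932 ] -68.74714672064786
-0.08135213494272578 0.0674823014200437
-0.09 -0.0058 0.0054 -0.0001
-0.07 -0.0062 0.006 0.0001
-0.05 -0.0062 0.0061 -0.0001
-0.03 -0.0061 0.0061 0.0
-0.01 -0.0113 0.0109 0.0002
0.01 -0.0127 0.012 -0.0
0.03 -0.0126 0.0121 -0.0001
0.05 -0.0108 0.0113 0.0001
0.012 [0.581  0.3101] [ 0.3625 -0.932 ] -68.74714672064785
-0.0791107620253128 0.06562306314788043
-0.09 -0.0056 0.0052 -0.0001
-0.07 -0.0061 0.0058 0.0
-0.05 -0.006 0.0059 -0.0001
-0.03 -0.0059 0.006 0.0
-0.01 -0.0109 0.0106 0.0
0.01 -0.0124 0.0117 0.0001
0.03 -0.0123 0.0118 -0.0
0.05 -0.0105 0.011 -0.0001
```

Request:
{"fn": "play_rows", "kwargs": {"newtons": 40, "steps": [{"claw":-0.3,"delta_pos":[-0.0064,0.0134,-0.05],"dr":[0,0,-2.8]},{"claw":-0.3,"delta_pos":[-0.0064,0.0134,-0.1],"dr":[0,0,-2.8]},{"claw":-0.3,"delta_pos":[-0.0064,0.0134,-0.145],"dr":[0,0,-2.8]},{"claw":-0.3,"delta_pos":[-0.0064,0.0134,-0.17],"dr":[0,0,-2.8]},{"claw":-0.3,"delta_pos":[-0.0064,0.0134,-0.182],"dr":[0,0,-2.8]},{"claw":-0.3,"delta_pos":[-0.0064,0.0134,-0.1875],"dr":[0,0,-2.8]},{"claw":-0.3,"delta_pos":[-0.0064,0.0134,-0.1875],"dr":[0,0,-2.8]},{"claw":-0.3,"delta_pos":[-0.0064,0.0134,-0.1875],"dr":[0,0,-2.8]},{"claw":-1,"delta_pos":[-0.0064,0.0134,-0.1875],"dr":[0,0,-2.8]},{"claw":-1,"delta_pos":[-0.0064,0.0134,-0.1875],"dr":[0,0,-2.8]},{"claw":-1,"delta_pos":[-0.0064,0.0134,-0.1875],"dr":[0,0,-2.8]},{"claw":-1,"delta_pos":[-0.0064,0.0134,-0.1875],"dr":[0,0,-2.8]}]}}

```text
time: 24.2
tcp_pos: [0.5778, 0.3229, 0.0146]
tool_rot: [0.001, 0.564, 0.826, 0.001]
contact_force: [-1.6, -0.8, 6.3]
opening: 0.0109
grasp_force: 40.4
```

Request:
{"fn": "play_rows", "kwargs": {"steps": [{"claw":-1,"delta_pos":[0,0,0.05],"dr":[0,0,0]},{"claw":-1,"delta_pos":[0,0,0.1],"dr":[0,0,0]},{"claw":-1,"delta_pos":[0.003,-0.04,0.11],"dr":[0,0,-1]},{"claw":-1,"delta_pos":[0.006,-0.08,0.11],"dr":[0,0,-2]},{"claw":-1,"delta_pos":[0.009,-0.12,0.11],"dr":[0,0,-3]},{"claw":-1,"delta_pos":[0.012,-0.16,0.11],"dr":[0,0,-4]},{"claw":-1,"delta_pos":[0.015,-0.2,0.11],"dr":[0,0,-5]},{"claw":-1,"delta_pos":[0.018,-0.24,0.11],"dr":[0,0,-6]},{"claw":-1,"delta_pos":[0.021,-0.28,0.11],"dr":[0,0,-7]},{"claw":-1,"delta_pos":[0.0237,-0.3147,0.1],"dr":[0,0,-8.2]},{"claw":-1,"delta_pos":[0.0237,-0.3147,0.07],"dr":[0,0,-8.2]},{"claw":-1,"delta_pos":[0.0237,-0.3147,0.04],"dr":[0,0,-8.2]},{"claw":-1,"delta_pos":[0.0237,-0.3147,0.04],"dr":[0,0,-8.2]},{"claw":-1,"delta_pos":[0.0237,-0.3147,0.04],"dr":[0,0,-8.2]}]}}

```text
time: 25.6
tcp_pos: [0.6002, 0.0077, 0.0531]
tool_rot: [-0.0, 0.622, 0.783, -0.0]
contact_force: [0.6, 1.0, -0.4]
opening: 0.0107
grasp_force: 39.5
```

Run:
```python
from tray import *
np.set_printoptions(precision=4,suppress=True)
p=get_image("wrist");pickle.dump(p,open("w9.pkl","wb"))
o=r.get_obs();print(o["tcp_pos"],o["tool_rot"],o["opening"])
z=o["tcp_pos"][2]-.0143
P0=np.array([.6001,.0073,1.7986])
pts(p,["lifter","lifter_head"],z);pts(p,["plate","plate_head","brush","brush_head"],.004);rect(p,"lifter",z+.012)
for n in M: print(n,T(P0,M[n]).round(4),end=" ")
im=cv2.resize(p["image"][:,:,::-1],None,fx=1.5,fy=1.5,interpolation=cv2.INTER_CUBIC);im=cv2.convertScaleAbs(im,alpha=1.4)
def poly(L,zz,c):
    q=np.array([proj(p,np.append(T(P0,l),zz)) for l in L]);cv2.polylines(im,[((q+.5)*1.5).astype(np.int32)],True,c,1)
B=np.array([(-70,-5),(20,-5),(20,-10),(40,-10),(70,-9.5),(70,9.5),(40,10),(20,10),(20,5),(-70,5)])+[0,-46]
H=[(-23,-6),(67,-6),(67,6),(-23,6)];Bl=[(-83,-12),(-23,-12),(-23,12),(-83,12)]
poly(H,z+.012,(0,0,255));poly(Bl,z+.003,(0,0,255));poly(H,.016,(0,255,0));poly(B,.014,(255,0,255))
for a,b,n in ribs(3): poly([a,b],.014,(0,255,255))
cv2.imwrite("pics/w9.png",im)
```

```text
[0.601  0.0078 0.054 ] [0.0005 0.6218 0.7832 0.0004] 0.010427099838147167
plate 0.56 [162.7 220.9] [ 0.5438 -0.0073]
plate_head 0.69 [217.2 264.9] [ 0.5819 -0.03  ]
brush 0.65 [332.4 220.4] [0.6445 0.0164]
brush_head 0.86 [339.4 102.3] [0.6275 0.0841]
rect lifter 0.88 [598.1  13.6  20.7 123.   14.2] [239 111] [279 353]
tray [0.6001 0.0073] trough [0.6001 0.0073] brush_place [0.6449 0.0177] brush_place_head [0.6291 0.0859] lifter_place [ 0.6019 -0.0005] lifter_place_head [ 0.6188 -0.0736] plate_place [ 0.5443 -0.0087] plate_place_head [ 0.5806 -0.028 ]
```

View pics/w9.png

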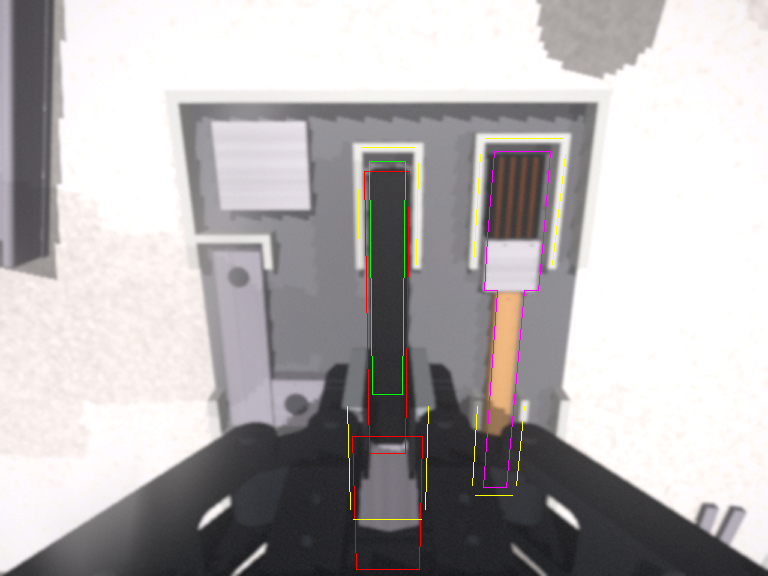

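The lifter is held within about 1 mm of its goal outline, and the brush and plate sit correctly. I'll lower the lifter.

Request:
{"fn": "play_rows", "kwargs": {"steps": [{"claw":-1,"delta_pos":[0.0001,-0.0008,-0.015],"dr":[0,0,0]},{"claw":-1,"delta_pos":[0.0001,-0.0008,-0.025],"dr":[0,0,0]},{"claw":-1,"delta_pos":[0.0001,-0.0008,-0.03],"dr":[0,0,0]},{"claw":-1,"delta_pos":[0.0001,-0.0008,-0.033],"dr":[0,0,0]},{"claw":-1,"delta_pos":[0.0001,-0.0008,-0.0348],"dr":[0,0,0]},{"claw":-1,"delta_pos":[0.0001,-0.0008,-0.0348],"dr":[0,0,0]}]}}

```text
time: 26.6
tcp_pos: [0.5996, 0.0068, 0.0186]
tool_rot: [-0.001, 0.622, 0.783, -0.001]
contact_force: [-4.9, -0.2, 10.6]
opening: 0.0107
grasp_force: 40.9
```

Request:
{"fn": "play_rows", "kwargs": {"steps": [{"claw":-0.5,"delta_pos":[0,0,0],"dr":[0,0,0]},{"claw":-0.5,"delta_pos":[0,0,0.001],"dr":[0,0,0]},{"claw":-0.5,"delta_pos":[0,0,0.01],"dr":[0,0,0]},{"claw":-0.5,"delta_pos":[0,0,0.05],"dr":[0,0,0]},{"claw":-0.5,"delta_pos":[0,0,0.1],"dr":[0,0,0]},{"claw":-0.5,"delta_pos":[0,-0.05,0.15],"dr":[0,0,0]},{"claw":-0.5,"delta_pos":[-0.04,-0.1,0.2],"dr":[0,0,0]},{"claw":-0.5,"delta_pos":[-0.04,-0.1,0.2],"dr":[0,0,0]},{"claw":-0.5,"delta_pos":[-0.04,-0.1,0.2],"dr":[0,0,0]}]}}

```text
time: 27.5
tcp_pos: [0.5609, -0.0966, 0.2231]
tool_rot: [0.003, 0.623, 0.782, 0.001]
contact_force: [0.1, 0.4, 0.2]
opening: 0.0212
grasp_force: 0.0
```

Run:
```python
from tray import *
np.set_printoptions(precision=4,suppress=True)
p=get_image("wrist");pickle.dump(p,open("w10.pkl","wb"))
P0=np.array([.6001,.0073,1.7986]);P,f=fit([p],P0);print(P,np.degrees(P[2]))
z=.004
for a,b in(("plate",)*2,("brush",)*2,("lifter",)*2,):
  for s in("","_head"):
    for q in spot_point(p,a+s)[:1]:
      g=w(p,px(q["at"]),z)[:2];e=T(P,M[a+"_place"+s]);print(a+s,round(q["confidence"],2),g.round(4),((g-e)*1000).round(1))
pts(p,["cassette","dish"],.004)
im=cv2.resize(p["image"][:,:,::-1],None,fx=1.5,fy=1.5,interpolation=cv2.INTER_CUBIC);im=cv2.convertScaleAbs(im,alpha=1.4)
def poly(L,zz,c):
    q=np.array([proj(p,np.append(T(P,l),zz)) for l in L]);cv2.polylines(im,[((q+.5)*1.5).astype(np.int32)],True,c,1)
B=np.array([(-70,-5),(20,-5),(20,-10),(40,-10),(70,-9.5),(70,9.5),(40,10),(20,10),(20,5),(-70,5)])+[0,-46]
H=[(-23,-6),(67,-6),(67,6),(-23,6)];Bl=[(-83,-12),(-23,-12),(-23,12),(-83,12)]
L=np.array([(-38,-9),(38,-9),(38,31),(16,31),(16,9),(-38,9)])
poly(H,.016,(0,255,0));poly(Bl,.007,(0,255,0));poly(B,.013,(255,0,255));poly(np.array([-3,58])-L,.012,(0,0,255))
cv2.imwrite("pics/w10.png",im)
```

```text
[0.6005 0.0069 1.8017] 103.23262757757601
plate 0.74 [ 0.5439 -0.0092] [-0.9  0.1]
plate_head 0.71 [ 0.5815 -0.0299] [ 0.4 -1.4]
brush 0.65 [0.6443 0.016 ] [-1.  -1.4]
lifter 0.93 [ 0.6006 -0.0008] [-1.7  0. ]
lifter_head 0.87 [ 0.6171 -0.0748] [-2.4 -0.9]
cassette 0.25 [289.9  97.6] [ 0.5806 -0.0289]
dish 0.6 [261.1  71.5] [ 0.5453 -0.0105]
```

View pics/w10.png

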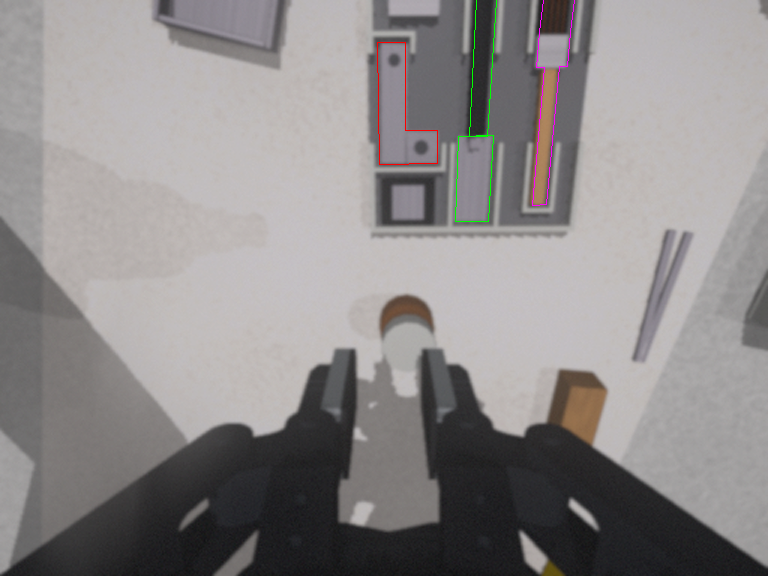

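Everything lies in its compartment on the goal outlines, within 2–3 mm, and the gripper is clear.

```bash
python3 -c "
from bench import r
print(r.finish_job())"
```

```text
the job is handed in; nothing more can be done
None
```

The job is handed in at about 28 s: the cassette lies flat in the dish, and the brush, lifter and shorter plate measured within about 3 mm of their places in the last picture, except the bristle tip, which I last checked by network before the lifter went in (also within 3 mm). The first brush grip slipped and was redone, I viewed 12 pictures where 10 were allowed, and no verdict came back.

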